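# Open the row stop on the tin-packing bench

## Task

Open the row stop to make room for more tins: with a fingertip press down the sprung release pad on top of the sliding jaw and, keeping it pressed, push the jaw back along its toothed bar, away from the tins, all the way until it meets the end block. Then let go, so that the pad springs up again and the jaw stays at the end block. Nothing needs gripping: leave the tins and everything else on the bench standing where they are.

Things in the scene. Friction and masses are not known exactly. Their poses are not given: they have to be found in the camera images.
- row_stop: the row stop, fixed on the bench, place and yaw vary: plywood board 170 mm (its x) by 460 mm (its y), 16 mm thick, origin on its underside at bench level, z up. Fence at the -y end. A steel bar along y at x = +40 mm, top 56 mm above the bench, dark graduations on top, teeth at 10 mm pitch underneath; end block at its +y end. Two tins stand between fence and jaw.
- bar_end (a point): middle of the top edge of the steel end block's face towards the jaw, on the row stop at x = +40, y = +130 mm, 62 mm above the bench. The block is 34 mm wide, 18 mm thick; the grey head of the jaw (46 mm across, 60 mm along the bar, top 66 mm above the bench) comes to rest against it.
- jaw (a joint): slide of the jaw along the bar, m, towards the row stop's +y (away from tins). 0.170 is hard against the end block (fully open); starts between 0.005 and 0.080. With the release up the ratchet lets it go towards the tins only: pushed to +y it locks within 10 mm. With the release down it slides both ways against 2 to 3 N and stays where left.
- release (a joint): how far the release pad is pressed down, m: 0 up, 0.010 fully down on the jaw's head. The spring takes 3.4 N at first, 7.4 N fully down. The ratchet is free from 0.005 on; let go, the pad springs up. At the start it may stand up to 0.005 down, its pawl resting on a tooth.
- release_top (a point): centre of the top of the release pad, a black ribbed plastic pad 40 mm (across the bar) by 38 mm (along it) on top of the jaw's grey head; 86 mm above the bench when up, 76 mm when fully down. Rides with jaw and pad. Same axes as the row stop.
- jaw_wall (a point): top middle of the thumb wall's face towards the pad: an upright grey wall on the jaw, 44 mm wide, 12 mm thick, 108 mm above the bench, its face 21 mm in +y from the pad's centre. A finger on the pad pushes the jaw by it.
- jaw_plate (a point): centre of the jaw's rubber face towards the tins: on a flat upright plate reaching from the head 97 mm to -x across the board, top 74 mm above the bench; this point lies 72 mm in -x and 34 mm in -y from the pad's centre, 48 mm above the bench.
- tin_a: sealed ribbed steel tin, 75 mm diameter, 83 mm tall, origin at the centre of its underside, loose; in the row on the board, next to the fence. A bystander: leave it where it is.
- tin_b: sealed ribbed steel tin, 75 mm diameter, 83 mm tall, origin at the centre of its underside, loose; in the row on the board, next to the jaw; its top is 99 mm above the bench. A bystander: leave it where it is.
- tin_c: sealed ribbed steel tin, 75 mm diameter, 83 mm tall, origin at the centre of its underside, loose; on the bench to the left. A bystander: leave it where it is.
- small_tin: small ribbed steel tin, 54 mm diameter, 60 mm tall, origin at the centre of its underside, on the bench. A bystander: leave it where it is.
- tape_roll: cardboard ring (tape core) lying flat, 100 mm outside, 76 mm inside, 48 mm tall, origin at the centre of its underside. A bystander: leave it where it is.
- glue_jar: jar with a white cap, 60 mm diameter, 90 mm tall, origin at the centre of its underside, beyond the row stop. A bystander: leave it where it is.
- screwdriver: screwdriver lying on the bench to the right, handle to its -x. A bystander: leave it where it is.

How it is judged:
By the outcome, as a careful person would: the job done as asked, in the order asked, and still so for the second after the job is handed in, with the robot touching nothing.
It also fails if it takes over 32 s, if anything falls off the work surface, if the arm or the gripper's body presses on something with over 40 N, if the wrist force passes 120 N, or if a joint passes its speed limit or range.

## Robot

A 6-joint arm with a two-finger parallel gripper is mounted at the origin on the work surface. World frame = base frame: x ahead of the robot, y to its left, z up, the work surface at z = 0. Lengths are in mm, angles in rad, forces in N, time in s.
With the tool pointing down it reaches from about 375 to 750 mm from the base axis. Payload 9 kg.
Tool frame: the origin (TCP) lies at the centre of the arm's flange, where the gripper is bolted on; the fingertips stand 173 mm ahead of it and the grasp point (between the pads) lies 155 mm ahead of it; z points along the fingers, y is the line along which they close (so a half turn about z gives the same grasp; the last joint's range is limited). The gripper opens to 85 mm and grips with 20 to 120 N. Pads are 22 mm wide; open, the fingers measure 114 mm over their backs; the gripper's body (76 mm by 85 mm) begins 54 mm behind the grasp point. The pads swing forward as they close: fully open they stand 13 mm farther back than shut.
Start: joints at [-1.354, 0.104, 0.097, 1.564, 0, 1.353], TCP at [252.747, -544.184, 404.731] pointing down, gripper open.
Joint ranges: [-2.99, 2.99], [-0.84, 1.86], [-1.1, 1.16], [-1.84, 2.11], [-1.51, 1.56], [-3.14, 3.14]. Speed limits (rad/s): [2.22, 2.22, 2.57, 3.14, 3.14, 3.14].

## Interface

Orientations are given as a rotation vector (axis times angle).
In Python, from cell import monitor, viewer, ticket gives the robot as it stands.
- The arm moves only by the tool step_arm, never from a script. Its argument "targets" is one flat list of numbers, 7 for each row, row after row: the shift along the tool's x, y, z in m, then the turn, a rotation vector about the tool's x, y, z in degrees, then the opening, from -1 (shut) to 1 (fully open), so that 0 is half open. A call has 1 to 8 rows; each row shifts and turns the commanded pose from where the row before left it, along the tool's axes as they then stand; what a row does not reach is not made up. A row lasts 1/10 s, in which the tool goes at most 50 mm and 8.59 degrees, less where a joint would pass 70% of its speed; a pose out of reach is approached as far as the arm can. A call with a gripper value outside its range is refused whole. The fingers move at their own pace and stop on an object; the grip force is fixed at half the most. Time passes only in rows, so rows that do not move let the fingers close. It gives the time, the measured TCP pose, the force, the opening and the grip force at its end, in the units of the state.
- monitor.read_state(): the state, without advancing time (a new reading comes with each control period).
- viewer.snapshot(name): name is "scene" or "top"; returns a dict with "img" (420x560x3 uint8, red, green, blue), "mtx" (3x3 intrinsics, pixels), "rvec" (rotation vector, rad) and "tvec" (3), from world to camera coordinates, as OpenCV has them. Camera axes: x right, y down, z forward; pixel columns grow to the right and rows downward; lengths in mm; the calibration is good to about 2 mm. A picture is of the moment at which its call begins. There is no depth.
- ticket.close_job(): hands the job in; it is judged then, once.
The state is a dict: "time_s": time; "qpos": joint angles; "dq": joint speeds; "joint_torque": joint torques, N m; "tcp_pos": TCP position; "eef_rot": TCP orientation; "ft_force": force on the tool from outside, world axes, zero at the start; "ft_torque": the same for the moment, N m; "width": opening from 0.0 (shut) to 1.0 (fully open); "grip_force": force on a finger pad.
Only numpy, scipy, OpenCV 4.12 (cv2) and the standard library are available. Lean on these libraries where they do the work, as an engineer would, in place of code of your own. Each camera call takes 0.05 s, during which the arm holds its last target. There are 200 camera calls.

## Working session

There is one attempt and no reset: what is moved stays moved. The work goes in short steps, Python scripts to look and compute and a tool call to move; the robot and the scene stay as the last step left them, time stands still between calls to the robot, and variables do not carry over. Pictures are saved under pics/ and viewed, at most 10 in all, crops included, and the job is handed in when it is done.

Besides the shell and the picture viewer there is one more tool, called after "Request:" as name(argument=value, ...) on one line, values as JSON. step_arm: Moves the arm, as the interface text tells. Its arguments: {"type":"object","properties":{"targets":{"type":"array","items":{"type":"number"}}},"required":["targets"]}

```bash
mkdir -p pics
cat > h.py <<'E'
import numpy as np, cv2
from cell import monitor, viewer, ticket
def snap(n,f):
    s=viewer.snapshot(n); cv2.imwrite('pics/'+f,s['img'][:,:,::-1]); np.savez('pics/'+f+'.npz',**s); return s
def ray(s,u,v,z):
    R=cv2.Rodrigues(np.array(s['rvec'],float))[0]; t=np.array(s['tvec'],float).ravel()
    c=-R.T@t; d=R.T@np.linalg.inv(s['mtx'])@[u,v,1]
    return c+d*(z-c[2])/d[2]
E
python3 - <<'E'
from h import *
a=snap('top','t0.png');b=snap('scene','s0.png')
s=monitor.read_state();print(s)
E
```

```text
{'time_s': 0.1, 'qpos': array([-1.35371655e+00,  1.04680482e-01,  9.65210401e-02,  1.56388232e+00,
        1.74957248e-05,  1.35309385e+00]), 'dq': array([ 0.00084812, -0.00039015,  0.0002053 , -0.00101715, -0.00140149,
       -0.00116338]), 'joint_torque': array([ 7.17479124e-03, -5.58208501e+01,  5.04719996e+01,  1.30902810e-02,
       -2.27751875e-04,  3.13818953e-05]), 'tcp_pos': array([ 252.71682766, -544.08048665,  403.96168878]), 'eef_rot': array([-3.06643432e+00, -6.77319148e-01, -2.80801848e-05]), 'ft_force': array([ 0.32976816, -1.09775676, -0.65761689]), 'ft_torque': array([-0.04930314,  0.02568566,  0.01431387]), 'grip_force': 0.0, 'width': 0.9982824970539618}
```

View pics/t0.png

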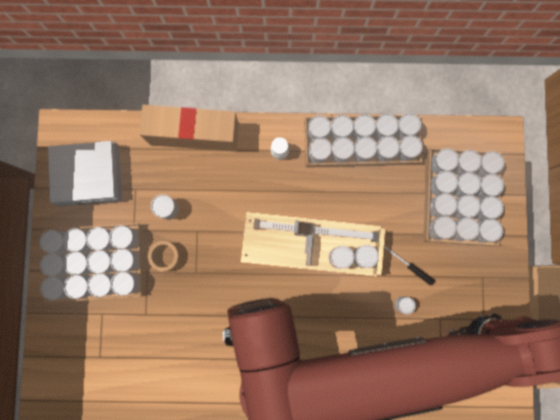

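View pics/s0.png

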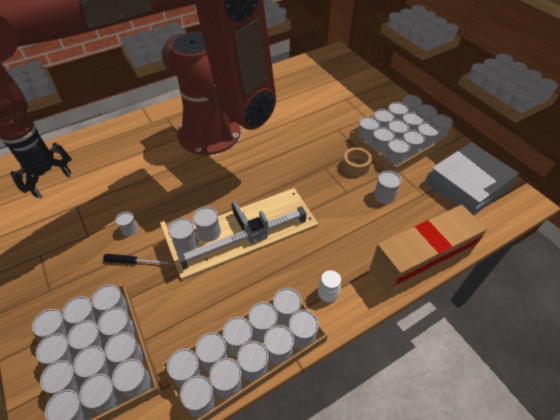

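The top view shows the board at about (242–385, 213–275), with the fence on the right, the pad near (304,228) and the end block near (257,224). The scene view shows the pad near (258,228) and the end block near (302,215). Next I'll enlarge both.

Run:
```python
from h import *
a=np.load('pics/t0.png.npz');b=np.load('pics/s0.png.npz')
A=cv2.resize(a['img'][205:285,235:395],None,fx=5,fy=5,interpolation=cv2.INTER_CUBIC)
B=cv2.resize(b['img'][185:285,155:325],None,fx=4.7,fy=4.7,interpolation=cv2.INTER_CUBIC)
cv2.imwrite('pics/ct.png',A[:,:,::-1]);cv2.imwrite('pics/cs.png',B[:,:,::-1])
hsv=cv2.cvtColor(a['img'],cv2.COLOR_RGB2HSV)
for p in [(246,213),(385,226),(382,274),(242,261)]: print(ray(a,*p,16).round(), hsv[p[1]+3*(1 if p[1]<240 else -1),p[0]+(4 if p[0]<300 else -4)], hsv[300,200])
```

```text
[594. 114.  16.] [ 20  86 238] [ 13 121 183]
[ 556. -359.   16.] [ 18  89 228] [ 13 121 183]
[ 394. -347.   16.] [ 21  77 246] [ 13 121 183]
[431. 124.  16.] [ 22  72 249] [ 13 121 183]
```

View pics/ct.png

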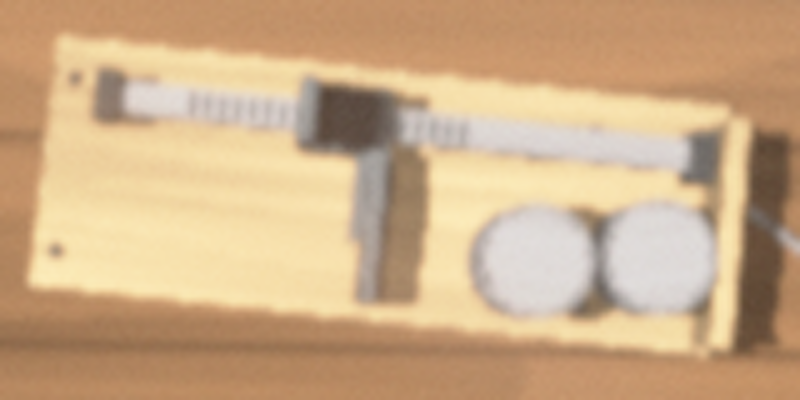

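View pics/cs.png

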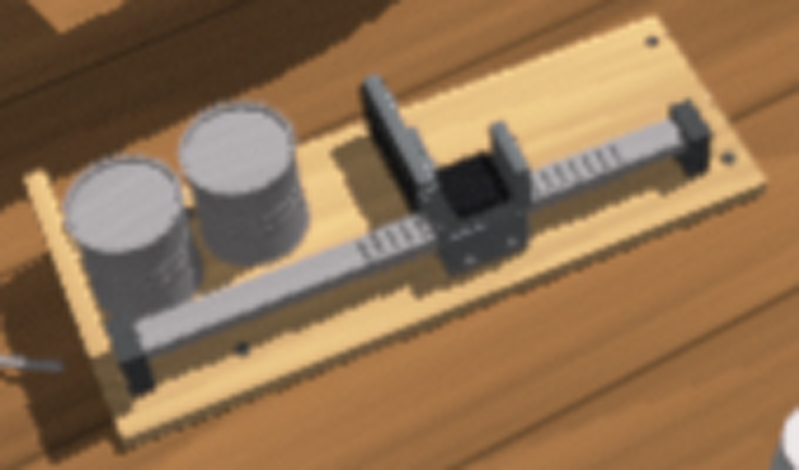

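The crops show the black pad at about (352,117) top and (473,188) scene, and the end block's jaw-side face at about (123,96) top and (675,118) scene. Now I'll turn these into positions.

Run:
```python
from h import *
a=np.load('pics/t0.png.npz');b=np.load('pics/s0.png.npz')
T=lambda x,y,z:ray(a,(x+.5)/5-.5+235,(y+.5)/5-.5+205,z)
S=lambda x,y,z:ray(b,(x+.5)/4.7-.5+155,(y+.5)/4.7-.5+185,z)
print('pad',T(352,117,84),S(473,188,84))
print('blkface',T(123,96,62),S(675,116,62))
print('bar R end',T(690,153,58),S(138,335,58))
L1,L2=T(58,38,16),T(28,288,16);print('board L',L1,L2,np.linalg.norm(L1-L2))
print('S corners',S(655,15,16),S(768,183,16),S(120,440,16))
print('wall top',T(309,113,108))
# black mask
for n,s,zz in(('t',a,84),('s',b,84)):
    g=s['img'].max(2); roi=np.zeros_like(g)
    if n=='t': roi[218:238,296:316]=1
    else: roi[215:235,245:265]=1
    m=((g<(105 if n=='t' else 40))&(roi>0)).astype(np.uint8)
    k,l,st,c=cv2.connectedComponentsWithStats(m); i=1+st[1:,4].argmax()
    print(n,st[i],c[i],ray(s,*c[i],zz))
```

```text
pad [540.22903369 -84.30073633  84.        ] [544.14590682 -82.44290774  84.        ]
blkface [553.83930325  66.14900877  62.        ] [546.93404328  70.19424446  62.        ]
bar R end [ 521.55989924 -308.89254919   58.        ] [ 518.55931552 -308.2304909    58.        ]
board L [596.90941025 113.41885487  16.        ] [427.19242528 129.99894415  16.        ] 170.52493761082704
S corners [429.21269792 129.64187036  16.        ] [599.30635112 114.13049995  16.        ] [ 555.90563212 -344.45846678   16.        ]
wall top [540.47844006 -55.67529442 108.        ]
t [299 223  13  12 124] [304.71774194 228.16935484] [539.66339476 -83.38706241  84.        ]
s [249 218  15  13 130] [255.54615385 224.34615385] [543.76172998 -81.19415345  84.        ]
```

Request:
step_arm(targets=[0.038,-0.025,0,0,0,0,-1,0.038,-0.025,0,0,0,0,-1,0.038,-0.025,0,0,0,0,-1,0.038,-0.025,0,0,0,0,-1,0.038,-0.025,0,0,0,0,-1,0.038,-0.025,0,0,0,0,-1,0.038,-0.025,0,0,0,0,-1,0.038,-0.025,0,0,0,0,-1])

```text
time_s: 0.9
tcp_pos: [444.8, -233.0, 404.5]
eef_rot: [-3.068, -0.677, 0.0]
ft_force: [1.4, -0.8, 1.0]
width: 0.001
grip_force: 0.0
```

Request:
step_arm(targets=[0.038,-0.025,0,0,0,0,-1,0.038,-0.025,0,0,0,0,-1,0.038,-0.025,0,0,0,0,-1,0.038,-0.025,0,0,0,0,-1,0,0,0,0,0,-8,-1,0,0,0,0,0,-8,-1,0,0,0,0,0,-8,-1,0,0,0,0,0,-8,-1])

```text
time_s: 1.7
tcp_pos: [539.9, -79.7, 404.2]
eef_rot: [-2.757, -1.505, 0.001]
ft_force: [-0.6, 0.3, 0.7]
width: -0.002
grip_force: 0.0
```

Request:
step_arm(targets=[0,0,0,0,0,-8,-1,0,0,0,0,0,-8,-1,0,0,0,0,0,-8,-1,0,0,0,0,0,-4,-1,0,0,0.04,0,0,0,-1,0,0,0.04,0,0,0,-1,0,0,0,0,0,0,-1,0,0,0,0,0,0,-1])

```text
time_s: 2.5
tcp_pos: [539.7, -79.9, 325.0]
eef_rot: [-2.317, -2.12, 0.001]
ft_force: [-0.2, 0.2, 1.4]
width: -0.001
grip_force: 0.0
```

```bash
cat > st.py <<'E'
from h import *
from scipy.spatial.transform import Rotation as Ro
s=monitor.read_state();R=Ro.from_rotvec(s['eef_rot']).as_matrix()
p=np.array(s['tcp_pos']);print(s['time_s'],p.round(1),'q',np.round(s['qpos'],2),'F',np.round(s['ft_force'],1),'w',s['width'])
print('x axis deg',np.degrees(np.arctan2(R[1,0],R[0,0])),'z',R[:,2].round(3),'tip',(p+173*R[:,2]).round(1))
yh=np.array([.092,.9958,0]);print('to pad (tool):',(R.T@(np.array([541,-83,p[2]])-p)).round(1))
E
python3 st.py; python3 -c "
from h import *
b=snap('scene','s1.png')
cv2.imwrite('pics/cs1.png',cv2.resize(b['img'][105:285,155:345],None,fx=3.2,fy=3.2,interpolation=cv2.INTER_CUBIC)[:,:,::-1])"
```

```text
2.5 [539.7 -79.9 325. ] q [-0.39 -0.06 -0.21  1.42 -0.    1.27] F [-0.2  0.2  1.4] w -0.0008006169892514126
x axis deg 84.91023011549393 z [-0.001  0.    -1.   ] tip [539.5 -79.8 152. ]
to pad (tool): [-3.   1.6 -0. ]
```

View pics/cs1.png

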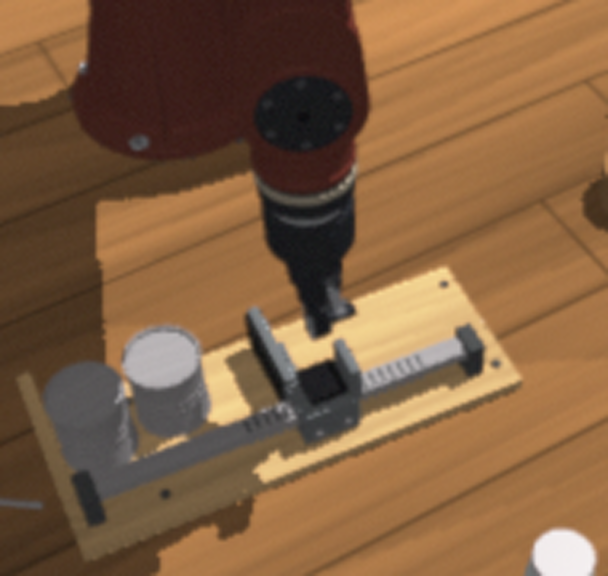

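The fingertip hangs at (317,335), above the pad at (325,380), between plate and wall. I'll descend.

Request:
step_arm(targets=[-0.004,0.002,0.03,0,0,0,-1,0,0,0.02,0,0,0,-1,0,0,0.008,0,0,0,-1,0,0,0,0,0,0,-1,0,0,0,0,0,0,-1])

```text
time_s: 3.05
tcp_pos: [542.2, -84.4, 268.7]
eef_rot: [2.316, 2.119, 0.001]
ft_force: [0.3, 0.7, 0.7]
width: 0.003
grip_force: 0.0
```

```bash
python3 st.py; python3 -c "
from h import *
b=snap('scene','s2.png')
cv2.imwrite('pics/cs2.png',cv2.resize(b['img'][165:255,215:305],None,fx=6,fy=6,interpolation=cv2.INTER_CUBIC)[:,:,::-1])"
```

```text
3.05 [542.2 -84.4 268.7] q [-0.39 -0.03 -0.29  1.31 -0.    1.27] F [0.3 0.7 0.7] w 0.0026365435830738833
x axis deg 84.9166355106474 z [ 0.002 -0.001 -1.   ] tip [542.6 -84.6  95.7]
to pad (tool): [ 1.3 -1.4 -0. ]
```

View pics/cs2.png

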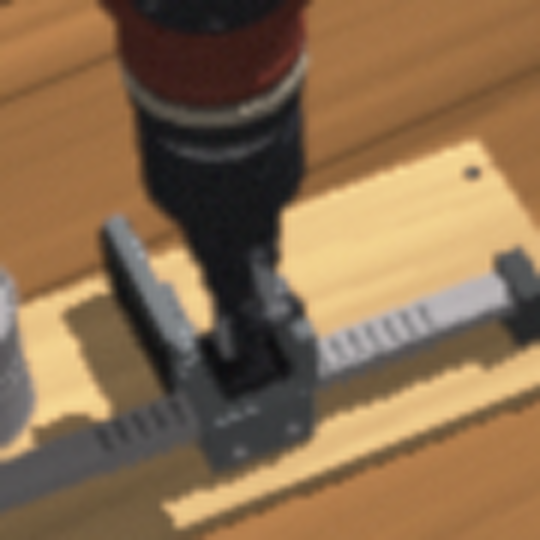

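The tip is over the black pad, clear of the wall. Now I'll press slowly.

Request:
step_arm(targets=[0,0,0.004,0,0,0,-1,0,0,0.003,0,0,0,-1,0,0,0.003,0,0,0,-1,0,0,0.003,0,0,0,-1,0,0,0.003,0,0,0,-1,0,0,0,0,0,0,-1])

```text
time_s: 3.7
tcp_pos: [541.8, -84.3, 250.9]
eef_rot: [2.317, 2.12, 0.001]
ft_force: [0.7, -0.4, 5.7]
width: -0.001
grip_force: 3.1
```

Request:
step_arm(targets=[0,0,0.002,0,0,0,-1,0,0,0.001,0,0,0,-1,0,0,0,0,0,0,-1])

```text
time_s: 4.0
tcp_pos: [541.9, -84.2, 249.4]
eef_rot: [2.317, 2.12, 0.001]
ft_force: [-5.2, 2.2, 14.7]
width: -0.001
grip_force: 7.6
```

Request:
step_arm(targets=[0.004,0,0,0,0,0,-1,0.004,0,0,0,0,0,-1,0.004,0,0,0,0,0,-1,0.004,0,0,0,0,0,-1,0.004,0,0,0,0,0,-1,0.004,0,0,0,0,0,-1,0.004,0,0,0,0,0,-1,0.004,0,0,0,0,0,-1])

```text
time_s: 4.8
tcp_pos: [544.7, -52.6, 249.4]
eef_rot: [2.316, 2.119, -0.001]
ft_force: [-4.2, -3.1, 14.8]
width: -0.001
grip_force: 7.3
```

Request:
step_arm(targets=[0.006,0,0,0,0,0,-1,0.006,0,0,0,0,0,-1,0.006,0,0,0,0,0,-1,0.006,0,0,0,0,0,-1,0.006,0,0,0,0,0,-1,0.006,0,0,0,0,0,-1,0.006,0,0,0,0,0,-1,0.006,0,0,0,0,0,-1])

```text
time_s: 5.6
tcp_pos: [549.1, -4.7, 249.4]
eef_rot: [2.316, 2.119, -0.0]
ft_force: [-4.6, -2.4, 15.0]
width: 0.0
grip_force: 7.3
```

```bash
python3 st.py; python3 -c "
from h import *
b=snap('scene','s3.png')
cv2.imwrite('pics/cs3.png',cv2.resize(b['img'][165:255,235:325],None,fx=6,fy=6,interpolation=cv2.INTER_CUBIC)[:,:,::-1])"
```

```text
5.6 [549.1  -4.7 249.4] q [-0.25 -0.02 -0.31  1.28 -0.    1.41] F [-4.6 -2.4 15. ] w 0.0004722937369600428
x axis deg 84.89292787467625 z [ 0.002 -0.002 -1.   ] tip [549.3  -5.   76.4]
to pad (tool): [-78.7  -1.    0.1]
```

View pics/cs3.png

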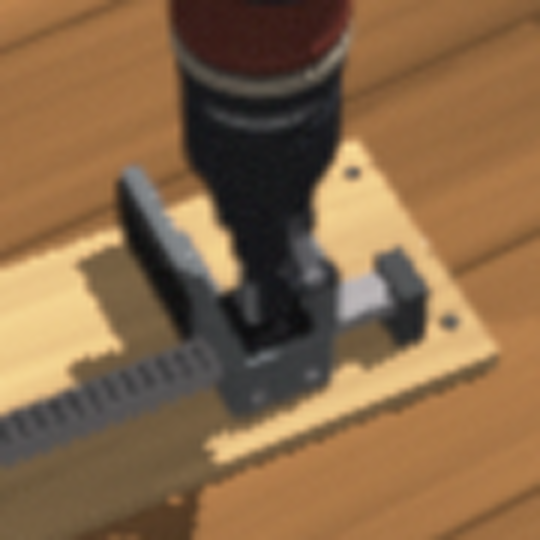

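The jaw rides along. The head's far edge is at about (333,320) and the end block at (385,290), so roughly 40 mm are left.

Request:
step_arm(targets=[0.005,0,0,0,0,0,-1,0.005,0,0,0,0,0,-1,0.005,0,0,0,0,0,-1,0.005,0,0,0,0,0,-1,0.005,0,0,0,0,0,-1,0.004,0,0,0,0,0,-1,0.003,0,0,0,0,0,-1,0.002,0,0,0,0,0,-1])

```text
time_s: 6.45
tcp_pos: [552.1, 29.3, 249.3]
eef_rot: [2.316, 2.119, 0.0]
ft_force: [-3.6, -1.2, 15.4]
width: -0.005
grip_force: 7.3
```

Request:
step_arm(targets=[0.002,0,0,0,0,0,-1,0.002,0,0,0,0,0,-1,0.002,0,0,0,0,0,-1])

```text
time_s: 6.75
tcp_pos: [552.6, 35.1, 249.4]
eef_rot: [2.316, 2.119, 0.0]
ft_force: [-4.3, -1.1, 13.7]
width: 0.005
grip_force: 7.3
```

Request:
step_arm(targets=[0.002,0,0,0,0,0,-1,0.002,0,0,0,0,0,-1,0.002,0,0,0,0,0,-1])

```text
time_s: 7.05
tcp_pos: [553.5, 40.1, 249.4]
eef_rot: [2.316, 2.116, -0.002]
ft_force: [-1.3, -8.9, 11.2]
width: 0.001
grip_force: 6.0
```

Request:
step_arm(targets=[0.002,0,0,0,0,0,-1,0.002,0,0,0,0,0,-1])

```text
time_s: 7.25
tcp_pos: [553.9, 44.1, 249.3]
eef_rot: [2.316, 2.116, -0.001]
ft_force: [-2.3, -8.6, 10.7]
width: 0.004
grip_force: 5.7
```

```bash
python3 st.py; python3 -c "
from h import *
b=snap('scene','s4.png')
cv2.imwrite('pics/cs4.png',cv2.resize(b['img'][165:255,235:325],None,fx=6,fy=6,interpolation=cv2.INTER_CUBIC)[:,:,::-1])"
```

```text
7.25 [553.9  44.1 249.3] q [-0.16 -0.   -0.29  1.27 -0.    1.51] F [-2.3 -8.6 10.7] w 0.003629941743233062
x axis deg 84.84102424253422 z [ 0.003 -0.004 -1.   ] tip [554.4  43.4  76.3]
to pad (tool): [-127.7   -1.5    0.5]
```

View pics/cs4.png

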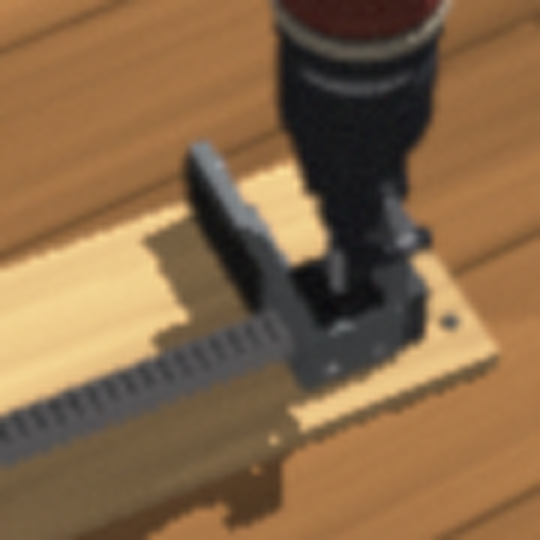

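The head now appears to touch the end block. The finger is slipping on the pad towards the wall, so I'll push on until it bears on the wall.

Request:
step_arm(targets=[0.002,0,0,0,0,0,-1,0.002,0,0,0,0,0,-1])

```text
time_s: 7.5
tcp_pos: [554.3, 47.9, 249.3]
eef_rot: [2.315, 2.115, -0.002]
ft_force: [-2.9, -20.9, 11.3]
width: 0.001
grip_force: 12.3
```

Request:
step_arm(targets=[0.001,0,0,0,0,0,-1,0.001,0,0,0,0,0,-1])

```text
time_s: 7.7
tcp_pos: [554.5, 48.6, 249.4]
eef_rot: [2.315, 2.112, -0.007]
ft_force: [-3.9, -25.4, 12.0]
width: 0.001
grip_force: 14.3
```

Firm at the stop. I'll ease the push slightly, then lift straight up so the jaw isn't dragged back.

Request:
step_arm(targets=[-0.001,0,0,0,0,0,-1,0,0,-0.004,0,0,0,-1,0,0,-0.006,0,0,0,-1,0,0,-0.006,0,0,0,-1,0,0,-0.01,0,0,0,-1,0,0,-0.02,0,0,0,-1,0,0,-0.04,0,0,0,-1,0,0,-0.04,0,0,0,-1])

```text
time_s: 8.5
tcp_pos: [553.1, 50.2, 373.7]
eef_rot: [-2.317, -2.119, 0.003]
ft_force: [1.1, -0.4, 0.2]
width: -0.003
grip_force: 0.0
```

Request:
step_arm(targets=[-0.04,0.04,-0.03,0,0,0,-1,0,0.05,0,0,0,0,-1,0,0.05,0,0,0,0,-1,0,0,0,0,0,0,-1,0,0,0,0,0,0,-1])

```text
time_s: 9.0
tcp_pos: [680.1, 7.4, 394.2]
eef_rot: [-2.315, -2.118, 0.005]
ft_force: [-0.4, -0.3, 0.7]
width: -0.001
grip_force: 0.0
```

```bash
python3 st.py; python3 -c "
from h import *
b=snap('scene','s5.png');t=snap('top','t5.png')
f=lambda i:cv2.resize(i,(560,420),interpolation=cv2.INTER_CUBIC)
A=cv2.resize(b['img'][185:285,155:325],(790,300*790//510),interpolation=cv2.INTER_CUBIC)
cv2.imwrite('pics/cs5.png',A[:,:,::-1])"
```

```text
9.0 [680.1   7.4 394.2] q [-0.18  0.36  0.37  1.59 -0.    1.48] F [-0.4 -0.3  0.7] w -0.0011177104708488851
x axis deg 84.90035150340472 z [-0.005  0.001 -1.   ] tip [679.3   7.5 221.2]
to pad (tool): [-102.4 -130.5    0.6]
```

View pics/cs5.png

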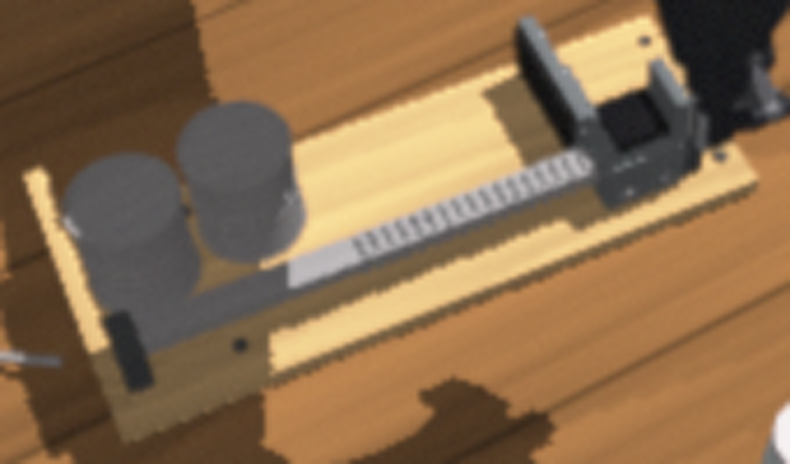

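The jaw's head is flush with the end block at (690,140), the pad is up at (632,120), and the tins have not moved. I'll hand the job in.

```bash
python3 -c "
from cell import ticket
print(ticket.close_job())"
```

```text
the job is handed in; nothing more can be done
None
```

The jaw is pushed back against the end block, the release pad has sprung up again, and the tins on the row stop stand where they were; the job was handed in at about 9 s, with no verdict shown.

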